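# Index the swivel tool-clamping fixture to its next stop

## Robot

A 6-joint arm with a two-finger parallel gripper is mounted at the origin on the work surface. World frame = base frame: x ahead of the robot, y to its left, z up, the work surface at z = 0. Lengths are in m, angles in degrees, forces in N, time in s.
With the tool pointing down it reaches from about 0.375 to 0.925 m from the base axis. Payload 5.7 kg.
Tool frame: the origin (TCP) lies at the very end of the fingers, on their centre line; the grasp point (between the pads) lies 19 mm behind it (r.grip_depth is the distance from the TCP to the grasp point, in m); z points along the fingers, y is the line along which they close (so a half turn about z gives the same grasp; the last joint's range is limited). The gripper opens to 88 mm and grips with 3 to 60 N. Pads are 20 mm wide; open, the fingers measure 115 mm over their backs; the gripper's body (75 mm by 178 mm) begins 61 mm behind the grasp point.
Start: joints at [70.239, 20.558, 86.54, -0, 72.909, -6.595], TCP at [0.137, 0.584, 0.223] pointing down, gripper open.
Joint ranges: [-170.27, 170.27], [-57.76, 135], [12.27, 136.19], [-55.21, 235.2], [11.17, 155.16], [-170.74, 170.74]. Speed limits (degrees/s): [136.94, 136.94, 180, 180, 180, 180].

## Interface

Orientations are given as a 3x3 rotation matrix whose columns are the frame's x, y, z axes.
In Python, from station import r gives the robot as it stands. The module is installed in compiled form; this text tells all that it offers.
- The arm moves only by the shell command python3 -m crank 'ROWS'. ROWS is JSON, a list of rows, each an object with "delta_pos": the shift along the world's x, y, z in m, a list of three; "turn": the turn, a rotation vector about the world's x, y, z in rad, a list of three; "grip": the opening, from -1 (shut) to 1 (fully open), so that 0 is half open. A call has 1 to 10 rows; each row shifts and turns the commanded pose from where the row before left it; what a row does not reach is not made up. A row lasts 1/10 s, in which the tool goes at most 50 mm and 8.59 degrees, less where a joint would pass 70% of its speed; a pose out of reach is approached as far as the arm can. A call is refused whole if a number of a shift passes 0.05 or a number of a turn 0.15, either way. A call with a gripper value outside its range is refused whole. The fingers move at their own pace and stop on an object; the grip force is fixed at half the most. Time passes only in rows, so rows that do not move let the fingers close. It gives the time, the measured TCP pose, the force, the opening and the grip force at its end, in the units of the state.
- r.read_state(): the state, without advancing time (a new reading comes with each control period).
- r.camera(name): name is "side" or "top"; returns a dict with "image" (420x560x3 uint8, red, green, blue), "intrinsics" (3x3 intrinsics, pixels), "xyz" and "orientation" of the camera in the world. Camera axes: x right, y down, z forward; pixel columns grow to the right and rows downward; lengths in m; the calibration is good to about 2 mm. A picture is of the moment at which its call begins. There is no depth.
- r.finish_job(): hands the job in; it is judged then, once.
The state is a dict: "time": time; "q": joint angles; "dq": joint speeds; "tau": joint torques, N m; "position": TCP position; "orientation": TCP orientation; "force": force on the tool from outside, world axes, zero at the start; "ft_torque": the same for the moment, N m; "gripper_width": opening from 0.0 (shut) to 1.0 (fully open); "gripper_force": force on a finger pad.
Only numpy, scipy, OpenCV 4.12 (cv2) and the standard library are available. Lean on these libraries where they do the work, as an engineer would, in place of code of your own. Each camera call takes 0.05 s, during which the arm holds its last target. There are 200 camera calls.

## Task

The swivel tool-clamping fixture is pinned at its first stop. Draw the spring pin by its knob, swing the arm counter-clockwise (seen from above) to the next hole, the one in the adjustable stop plate and not the one after it, and let the pin drop fully home there. Go gently: feel for the hole and never force the pin hard sideways or down, leave everything else on the bench where it is, and let go at the end.

Things in the scene. Friction and masses are not known exactly. Their poses are not given: they have to be found in the camera images.
- base: Fixed base of the fixture: dark steel disc 260 mm across, 30 mm high, on the bench. Origin: centre of its underside, on the vertical swivel axis. On its flat top, 100 mm from the axis, runs the pin's track: first hole, then the stop plate let into the disc, then the last hole. Holes are 11 mm across and deeper than the pin goes; the pin is 8 mm thick with a small chamfer at its tip
- axis (a point): Point on the vertical swivel axis at the top of the disc, 30 mm above the bench
- first_hole (a point): Mouth of the first hole, in the top of the disc; the pin is in it at the start
- last_hole (a point): Mouth of the last hole, in the top of the disc, 95 degrees counter-clockwise of the first. Between the two sits the steel stop plate, adjusted by hand: its hole lies 36 to 58 degrees past the first (exact place not reported: look or feel). Light steel plate 88 mm along the track, 34 mm wide, flush with the disc's top, hole in its middle
- knob (a point): Centre of the pin's round black knob: upright cylinder 28 mm across and 28 mm high, on the outer end of the swivel arm, 100 mm from the axis; 97 mm above the bench when the pin is home. The arm below it (32 mm wide) has its top 68 mm above the bench
- hub (a point): Top centre of the grey hub on the swivel axis, 98 mm above the bench; 72 mm across, 92 mm at its foot. A tool holder sticks out of it opposite to the arm, up to 157 mm from the axis and 104 mm above the bench
- plunger (a joint): Lift of the spring pin in m: 0 = fully home in a hole, 0.012 = tip resting on the disc or the stop plate, 0.024 = fully drawn. Spring and weight push it down with 6 N (home) to 12 N (fully drawn); let go, it drops at once
- swivel (a joint): Angle of the swivel in rad: 0 = at the first hole, growing counter-clockwise seen from above; stops at -0.11 and 1.75. Stays where left. Turning takes about 2 N at the knob with the pin drawn, 3 to 8 N with the pin dragging on the disc; with the pin in a hole it is locked but for 1.5 mm of play each way. Over 35 N on the pin counts as forcing it
- wrench: Loose steel wrench, 170 mm, flat on the bench beside the disc, 200 to 235 mm from its axis. Bystander; origin at the centre of its underside
- holder: Loose steel tool holder standing on the bench by the disc, 48 mm across, 85 mm high. Bystander; origin at the centre of its underside
- nut: Loose dark collet nut, ring 42 mm across, 20 mm high, on the bench by the disc. Bystander; origin at the centre of its underside
- tube1: Loose clear drill tube, 260 mm long, 24 mm across, lying to the robot's right. Bystander; origin at the centre of its underside
- tube2: Second drill tube, like the first, further right. Bystander; origin at the centre of its underside
- carton: Closed cardboard carton 110 x 150 x 70 mm, to the robot's left. Bystander; origin at the centre of its underside
- can: Upright can, 60 mm across, 100 mm high, at the far left. Bystander; origin at the centre of its underside

How it is judged (in metres and radians):
On the way, in this order (a step that is already met when the one before it is completed fails the run):
1. the pin is drawn out of the first hole and the arm has left that hole (value of joint plunger above 0.009 m and value of joint swivel above 0.12 rad), for 0.1 s.
2. the pin is home in the stop plate's hole (value of joint plunger below 0.003 m and value of joint swivel between 0.575959 and 1.06465 rad), for 0.3 s.
At the end, for the whole second after the job is handed in: The pin is home (lift under 3 mm) in the hole of the stop plate (swivel between 33 and 61 degrees, which holds no other hole), the swivel is at rest and the knob is let go (all of step 2 and velocity of joint swivel between -0.05 and 0.05 rad/s); the robot touches nothing.
It fails at once if the pin is forced: more than 35 N on it from the hole or the track (contact force between plunger_c0 and anything else above 35 N).
It fails at once if the pin's tip is pressed on the track with more than 35 N (contact force between plunger_c1 and anything else above 35 N).
It fails at once if the swivel is taken past the stop plate to the last hole (value of joint swivel above 1.55 rad).
It fails at once if a bystander is shifted by more than 20 mm (distance of any of wrench, holder, nut, tube1, tube2, carton, can from where it was at the start of the episode above 0.02 m).
It also fails if it takes over 43 s, if anything falls off the work surface, if the arm or the gripper's body presses on something with over 40 N, if the wrist force passes 120 N, or if a joint passes its speed limit or range.

## Working session

There is one attempt and no reset: what is moved stays moved. The work goes in short steps, Python scripts to look and compute and a shell command to move; the robot and the scene stay as the last step left them, time stands still between calls to the robot, and variables do not carry over. Pictures are saved under pics/ and viewed, at most 10 in all, crops included, and the job is handed in when it is done.

```bash
mkdir -p pics; cat > h.py <<'E'
import numpy as np, cv2
from station import r
def shot(n,f):
    c=r.camera(n); cv2.imwrite(f,c["image"][:,:,::-1]); np.savez(f[:-4],**c); return c
def ray(c,u,v,z):
    K=np.array(c["intrinsics"]);R=np.array(c["orientation"]);o=np.array(c["xyz"])
    d=R@np.linalg.inv(K)@[u,v,1]; return o+d*(z-o[2])/d[2]
def proj(c,p):
    K=np.array(c["intrinsics"]);R=np.array(c["orientation"]);o=np.array(c["xyz"])
    q=K@R.T@(np.array(p)-o); return q[:2]/q[2]
E
python3 - <<'E'
from h import *
for n in("top","side"):
    c=shot(n,f"pics/{n}0.png"); print(n,c["xyz"],c["orientation"],c["intrinsics"])
print(r.read_state())
E
```

```text
top [ 0.39338636 -0.04016399  1.37786427] [[-0.0263576  -0.99016997  0.13736341]
 [-0.99963136  0.02521179 -0.01007498]
 [ 0.00651276 -0.13757833 -0.99046948]] [[409.92545391   0.         285.32599568]
 [  0.         409.92545391 205.139377  ]
 [  0.           0.           1.        ]]
side [0.49328972 0.6827488  0.78046356] [[-0.99263721 -0.07747655  0.0931062 ]
 [-0.12078089  0.69106231 -0.71263234]
 [-0.00912989 -0.71863083 -0.69533185]] [[386.04878147   0.         283.19691102]
 [  0.         386.04878147 208.52077939]
 [  0.           0.           1.        ]]
{'time': 0.1, 'q': array([ 7.02377474e+01,  2.05920096e+01,  8.65923399e+01, -7.27783259e-04,
        7.29074193e+01, -6.59563807e+00]), 'dq': array([-0.0162277 , -0.11204792, -0.08333758,  0.09114922, -0.09332959,
       -0.02711742]), 'tau': array([ 6.48969453e-04, -5.16359854e+01, -2.71407026e+01,  6.76933955e-02,
        2.75777763e-02, -4.21957441e-05]), 'position': array([0.13648263, 0.58364149, 0.2219153 ]), 'orientation': array([[-9.73712602e-01,  2.27779473e-01, -5.30126372e-04],
       [ 2.27780025e-01,  9.73711444e-01, -1.51144012e-03],
       [ 1.71915082e-04, -1.59246049e-03, -9.99998717e-01]]), 'force': array([ 0.33328639, -0.51225913,  0.22163468]), 'ft_torque': array([0.00142773, 0.00018373, 0.02248809]), 'gripper_force': 0.0, 'gripper_width': 0.9999175697489443}
```

View pics/top0.png

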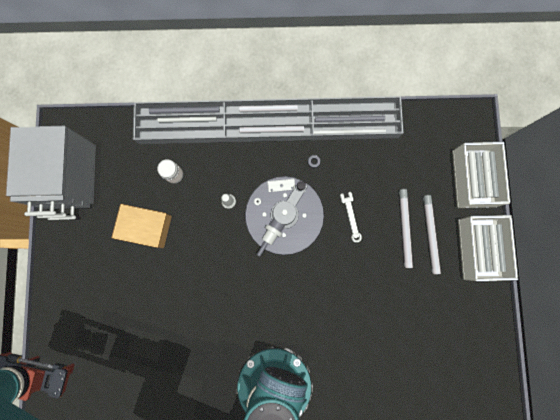

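View pics/side0.png

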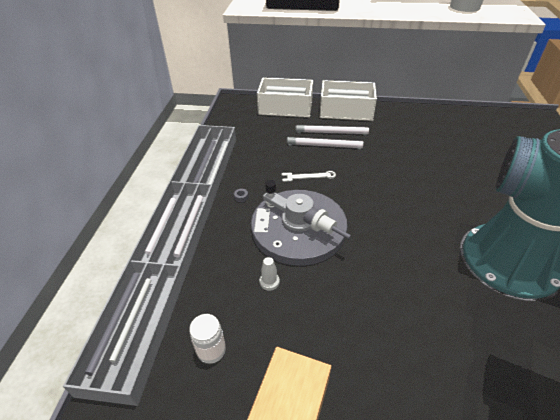

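The top view shows the disc centred near (285,215), the knob at (301,186), the light stop plate at (281,185) and the last hole at (257,202). In the side view the knob is at (270,187) and the plate at (262,220). Next I measure on enlarged crops.

```bash
python3 - <<'E'
from h import *
c=np.load("pics/top0.npz");s=np.load("pics/side0.npz")
a=cv2.resize(c["image"][165:265,235:335],(600,600),interpolation=cv2.INTER_CUBIC)
b=cv2.resize(s["image"][170:270,240:360],(720,600),interpolation=cv2.INTER_CUBIC)
cv2.imwrite("pics/c1.png",a[:,:,::-1]);cv2.imwrite("pics/c2.png",b[:,:,::-1])
# disc: bluish-gray mask in top
im=c["image"].astype(int)
g=(im.sum(2)>200).astype(np.uint8); g[:, :240]=0;g[:,330:]=0;g[:170]=0;g[260:]=0
cn=max(cv2.findContours(g,0,2)[0],key=cv2.contourArea)
e=cv2.fitEllipse(cv2.convexHull(cn));print(e, ray(c,*e[0],.03), e[1][0]/409.9*1.33)
E
```

```text
((282.7950134277344, 217.16665649414062), (77.74026489257812, 85.91004943847656), 31.806772232055664) [ 0.54039689 -0.04445105  0.03      ] 0.25224335766559874
```

View pics/c1.png

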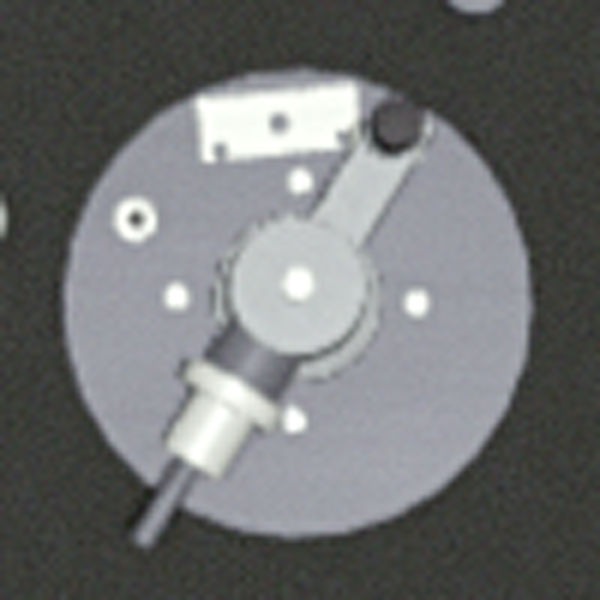

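View pics/c2.png

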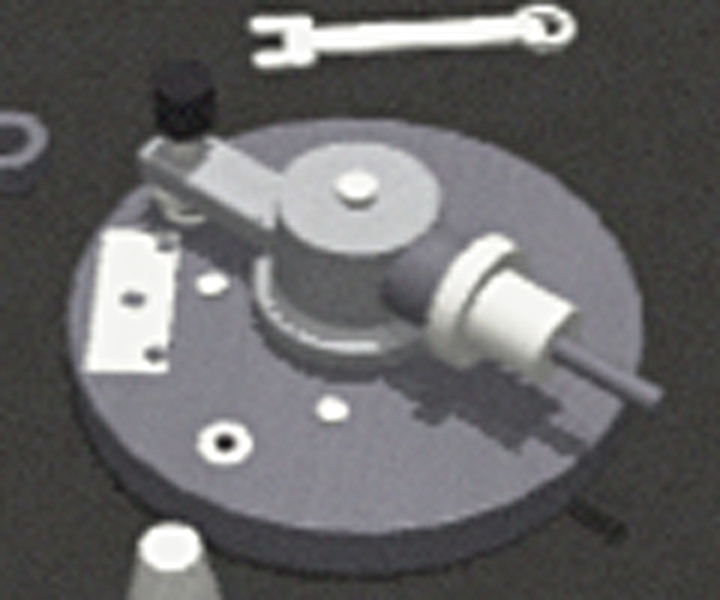

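The crops show hub top (298,284)/(356,187), knob (397,124)/(185,100), plate hole (279,122)/(133,298) and last hole (136,219)/(225,442), all in crop pixels.

```bash
python3 - <<'E'
from h import *
c=np.load("pics/top0.npz");s=np.load("pics/side0.npz")
T=lambda u,v:((u+.5)/6-.5+235,(v+.5)/6-.5+165)
S=lambda u,v:((u+.5)/6-.5+240,(v+.5)/6-.5+170)
P={}
for n,t,sd,z in(("hub",(298,284),(356,187),.098),("knobtop",(398,122),(186,77),.111),("hole",(279,122),(133,298),.03),("last",(136,219),(225,442),.03),("nut",None,(12,137),.02)):
    a=ray(c,*T(*t),z) if t else None; b=ray(s,*S(*sd),z); P[n]=(a,b); print(n,a,b)
for i in(0,1):
    h=P["hub"][i]
    for n in("knobtop","hole","last"):
        d=P[n][i]-h; print(i,n,np.hypot(*d[:2]),np.degrees(np.arctan2(d[1],d[0])))
E
```

```text
hub [ 0.54945925 -0.04923254  0.098     ] [ 0.54763321 -0.05002769  0.098     ]
knobtop [ 0.63197287 -0.10372095  0.111     ] [ 0.62872539 -0.09956992  0.111     ]
hole [ 0.64889342 -0.04149674  0.03      ] [ 0.64667848 -0.03823257  0.03      ]
last [0.59629178 0.03902916 0.03      ] [0.59388941 0.04219723 0.03      ]
nut None [ 0.72603837 -0.1510528   0.02      ]
0 knobtop 0.09888116346796963 -33.43904450032871
0 hole 0.0997346314259718 4.448546562856882
0 last 0.09991702696190244 62.0491338747638
1 knobtop 0.09502827332453141 -31.422309275655277
1 hole 0.09974512752999477 6.791266023281786
1 last 0.10317495521734536 63.36355508570722
```

The two views agree: axis ≈ (0.5486, -0.0495), knob ≈ (0.633, -0.103), stop hole ≈ (0.648, -0.040), about 38° of swing. All radii come out near 100 mm. Now the approach.

```bash
python3 -m crank '[{"delta_pos":[0.014,-0.019,0],"turn":[0,0,-0.037],"grip":1},{"delta_pos":[0.0276,-0.0382,0],"turn":[0,0,-0.037],"grip":1},{"delta_pos":[0.0276,-0.0382,0],"turn":[0,0,-0.037],"grip":1},{"delta_pos":[0.0276,-0.0382,0],"turn":[0,0,-0.037],"grip":1},{"delta_pos":[0.0276,-0.0382,0],"turn":[0,0,-0.037],"grip":1},{"delta_pos":[0.0276,-0.0382,0],"turn":[0,0,-0.037],"grip":1},{"delta_pos":[0.0276,-0.0382,0],"turn":[0,0,-0.037],"grip":1},{"delta_pos":[0.0276,-0.0382,0],"turn":[0,0,-0.037],"grip":1},{"delta_pos":[0.0276,-0.0382,0],"turn":[0,0,-0.037],"grip":1},{"delta_pos":[0.0276,-0.0382,0],"turn":[0,0,0],"grip":1}]'
python3 -m crank '[{"delta_pos":[0.0276,-0.0382,0],"turn":[0,0,0],"grip":1},{"delta_pos":[0.0276,-0.0382,0],"turn":[0,0,0],"grip":1},{"delta_pos":[0.0276,-0.0382,0],"turn":[0,0,0],"grip":1},{"delta_pos":[0.0276,-0.0382,0],"turn":[0,0,0],"grip":1},{"delta_pos":[0.0276,-0.0382,0],"turn":[0,0,0],"grip":1},{"delta_pos":[0.0276,-0.0382,0],"turn":[0,0,0],"grip":1},{"delta_pos":[0.0276,-0.0382,0],"turn":[0,0,0],"grip":1},{"delta_pos":[0.014,-0.019,0],"turn":[0,0,0],"grip":1},{"delta_pos":[0,0,0],"turn":[0,0,0],"grip":1},{"delta_pos":[0,0,0],"turn":[0,0,0],"grip":1}]'
```

```text
time: 1.1
position: [0.3996, 0.2196, 0.2225]
orientation: [[-0.845, 0.534, -0.0], [0.534, 0.845, -0.0], [0.0, -0.0, -1.0]]
force: [0.5, 0.6, -0.2]
gripper_width: 0.998
gripper_force: 0.0
time: 2.1
position: [0.6055, -0.0649, 0.2219]
orientation: [[-0.845, 0.534, -0.002], [0.534, 0.845, 0.001], [0.002, -0.0, -1.0]]
force: [-0.1, 0.1, 0.4]
gripper_width: 1.003
gripper_force: 0.0
```

```bash
python3 -m crank '[{"delta_pos":[0.0137,-0.019,0],"turn":[0,0,0],"grip":1},{"delta_pos":[0.0138,-0.019,-0.01],"turn":[0,0,0],"grip":1},{"delta_pos":[0,0,-0.028],"turn":[0,0,0],"grip":1},{"delta_pos":[0,0,-0.028],"turn":[0,0,0],"grip":1},{"delta_pos":[0,0,-0.02],"turn":[0,0,0],"grip":1},{"delta_pos":[0,0,0],"turn":[0,0,0],"grip":1},{"delta_pos":[0,0,0],"turn":[0,0,0],"grip":1}]'
python3 - <<'E'
from h import *
c=shot("side","pics/s1.png");t=shot("top","pics/t1.png")
b=cv2.resize(c["image"][130:250,220:360],(700,600));cv2.imwrite("pics/c3.png",b[:,:,::-1])
E
```

```text
time: 2.8
position: [0.6331, -0.1017, 0.1369]
orientation: [[-0.846, 0.532, -0.001], [0.532, 0.846, 0.0], [0.001, -0.0, -1.0]]
force: [0.4, 0.0, 0.3]
gripper_width: 1.0
gripper_force: 0.0
```

View pics/c3.png

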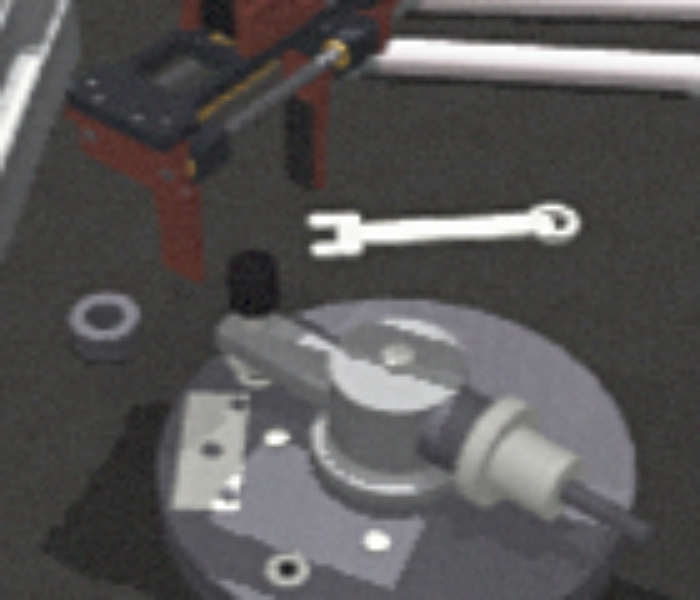

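The fingers straddle the knob: tips at (185,278) and (312,185), knob at (252,258). I descend and close in stages, watching the force.

```bash
python3 -m crank '[{"delta_pos":[0,-0.0007,-0.028],"turn":[0,0,0],"grip":1},{"delta_pos":[0,0,-0.02],"turn":[0,0,0],"grip":0.5},{"delta_pos":[0,0,-0.010],"turn":[0,0,0],"grip":0},{"delta_pos":[0,0,0],"turn":[0,0,0],"grip":-0.15},{"delta_pos":[0,0,0],"turn":[0,0,0],"grip":-0.2},{"delta_pos":[0,0,0],"turn":[0,0,0],"grip":-0.25},{"delta_pos":[0,0,0],"turn":[0,0,0],"grip":-0.27},{"delta_pos":[0,0,0],"turn":[0,0,0],"grip":-0.27}]'
python3 -m crank '[{"delta_pos":[0,0,0],"turn":[0,0,0],"grip":-0.31},{"delta_pos":[0,0,0],"turn":[0,0,0],"grip":-0.31},{"delta_pos":[0,0,0],"turn":[0,0,0],"grip":-0.32}]'
```

```text
time: 3.7
position: [0.6343, -0.1038, 0.0794]
orientation: [[-0.846, 0.534, 0.001], [0.534, 0.846, -0.0], [-0.001, 0.0, -1.0]]
force: [0.6, 0.1, 0.2]
gripper_width: 0.405
gripper_force: 0.0
time: 4.0
position: [0.6338, -0.1037, 0.0787]
orientation: [[-0.846, 0.534, -0.0], [0.534, 0.846, -0.0], [0.0, -0.0, -1.0]]
force: [0.5, -0.7, 0.1]
gripper_width: 0.342
gripper_force: 0.0
```

```bash
python3 -m crank '[{"delta_pos":[0,0,0],"turn":[0,0,0],"grip":-0.34},{"delta_pos":[0,0,0],"turn":[0,0,0],"grip":-0.35},{"delta_pos":[0,0,0],"turn":[0,0,0],"grip":-0.36}]'
python3 -m crank '[{"delta_pos":[0,0,0],"turn":[0,0,0],"grip":-0.38},{"delta_pos":[0,0,0],"turn":[0,0,0],"grip":-0.4},{"delta_pos":[0,0,0],"turn":[0,0,0],"grip":-0.45}]'
```

```text
time: 4.3
position: [0.634, -0.1034, 0.0786]
orientation: [[-0.846, 0.534, 0.0], [0.534, 0.846, 0.0], [-0.0, 0.0, -1.0]]
force: [0.6, 1.3, 0.5]
gripper_width: 0.321
gripper_force: 1.0
time: 4.6
position: [0.6339, -0.1036, 0.0786]
orientation: [[-0.846, 0.534, 0.0], [0.534, 0.846, 0.0], [-0.0, 0.0, -1.0]]
force: [1.1, 3.0, -0.1]
gripper_width: 0.313
gripper_force: 30.0
```

Gripped with only about 3 N sideways. Drawing the pin.

```bash
python3 -m crank '[{"delta_pos":[0,0,0],"turn":[0,0,0],"grip":-1},{"delta_pos":[0,0,0.003],"turn":[0,0,0],"grip":-1},{"delta_pos":[0,0,0.004],"turn":[0,0,0],"grip":-1},{"delta_pos":[0,0,0.004],"turn":[0,0,0],"grip":-1},{"delta_pos":[0,0,0.004],"turn":[0,0,0],"grip":-1},{"delta_pos":[0,0,0.003],"turn":[0,0,0],"grip":-1},{"delta_pos":[0,0,0],"turn":[0,0,0],"grip":-1},{"delta_pos":[0,0,0],"turn":[0,0,0],"grip":-1}]'
python3 - <<'E'
from h import *
st=r.read_state();p=st["position"];print(p,st["force"],st["gripper_force"])
ax=np.array([.5486,-.0495]);d=p[:2]-ax;print(np.hypot(*d),np.degrees(np.arctan2(d[1],d[0])))
# mid-arc displacements, start angle -32.5, radius .1 about axis implied by tool position
a0=np.radians(-32.5)
for s in range(0,46,3): 
    a=a0+np.radians(s);print(s,np.round(100*np.array([np.cos(a)-np.cos(a0),np.sin(a)-np.sin(a0)]),1))
E
```

```text
time: 5.4
position: [0.6337, -0.1037, 0.0964]
orientation: [[-0.846, 0.534, -0.0], [0.534, 0.846, -0.0], [0.0, -0.0, -1.0]]
force: [4.7, 1.2, -10.5]
gripper_width: 0.315
gripper_force: 30.0
[ 0.63367697 -0.10372055  0.09644739] [  4.66166053   1.17366362 -10.49987538] 29.998324513435364
0.1008858735312266 -32.509838563963015
0 [0. 0.]
3 [2.7 4.5]
6 [5.2 9.1]
9 [ 7.4 13.9]
12 [ 9.3 18.7]
15 [11.  23.7]
18 [12.5 28.7]
21 [13.7 33.8]
24 [14.6 38.9]
27 [15.2 44.1]
30 [15.6 49.4]
33 [15.7 54.6]
36 [15.5 59.8]
39 [15.  65.1]
42 [14.3 70.2]
45 [13.3 75.4]
```

```bash
python3 -m crank '[{"delta_pos":[0.0027,0.0045,0],"turn":[0,0,0.0524],"grip":-1},{"delta_pos":[0.0025,0.0046,0],"turn":[0,0,0.0524],"grip":-1},{"delta_pos":[0.0022,0.0048,0],"turn":[0,0,0.0524],"grip":-1},{"delta_pos":[0.0019,0.0048,0],"turn":[0,0,0.0524],"grip":-1},{"delta_pos":[0,0,0],"turn":[0,0,0],"grip":-1}]'
python3 -m crank '[{"delta_pos":[0.0017,0.005,0],"turn":[0,0,0.0524],"grip":-1},{"delta_pos":[0.0015,0.005,0],"turn":[0,0,0.0524],"grip":-1},{"delta_pos":[0.0012,0.0051,0],"turn":[0,0,0.0524],"grip":-1},{"delta_pos":[0.0009,0.0051,0],"turn":[0,0,0.0524],"grip":-1},{"delta_pos":[0.0006,0.0052,0],"turn":[0,0,0.0524],"grip":-1},{"delta_pos":[0,0,0],"turn":[0,0,0],"grip":-1},{"delta_pos":[0,0,0],"turn":[0,0,0],"grip":-1}]'
```

```text
time: 5.9
position: [0.6437, -0.0846, 0.0964]
orientation: [[-0.939, 0.345, 0.001], [0.345, 0.939, 0.0], [-0.001, 0.0, -1.0]]
force: [6.2, 2.8, -11.8]
gripper_width: 0.311
gripper_force: 30.0
time: 6.6
position: [0.6502, -0.0588, 0.0967]
orientation: [[-0.996, 0.092, 0.002], [0.092, 0.996, 0.001], [-0.002, 0.001, -1.0]]
force: [6.5, 4.4, -10.7]
gripper_width: 0.309
gripper_force: 30.0
```

```bash
python3 -m crank '[{"delta_pos":[0.0004,0.0053,0],"turn":[0,0,0.0524],"grip":-1},{"delta_pos":[0,0.0043,0],"turn":[0,0,0.0436],"grip":-1},{"delta_pos":[0,0,-0.002],"turn":[0,0,0],"grip":-1},{"delta_pos":[0,0,-0.002],"turn":[0,0,0],"grip":-1},{"delta_pos":[0,0,-0.001],"turn":[0,0,0],"grip":-1},{"delta_pos":[0,0,0],"turn":[0,0,0],"grip":-1},{"delta_pos":[0,0,0],"turn":[0,0,0],"grip":-1}]'
python3 -m crank '[{"delta_pos":[0,0,-0.0005],"turn":[0,0,0],"grip":-1},{"delta_pos":[0,0,-0.0005],"turn":[0,0,0],"grip":-1},{"delta_pos":[0,0,0],"turn":[0,0,0],"grip":-1}]'
python3 - <<'E'
from h import *
c=shot("side","pics/s2.png")
b=cv2.resize(c["image"][170:260,230:350],(800,600),interpolation=cv2.INTER_CUBIC);cv2.imwrite("pics/c4.png",b[:,:,::-1])
E
```

```text
time: 7.3
position: [0.6509, -0.049, 0.0919]
orientation: [[-1.0, -0.004, 0.003], [-0.004, 1.0, 0.001], [-0.003, 0.001, -1.0]]
force: [7.3, 5.6, -9.6]
gripper_width: 0.313
gripper_force: 30.0
time: 7.6
position: [0.6509, -0.049, 0.0909]
orientation: [[-1.0, -0.004, 0.003], [-0.004, 1.0, 0.001], [-0.003, 0.001, -1.0]]
force: [6.4, 5.4, -9.0]
gripper_width: 0.313
gripper_force: 30.0
```

View pics/c4.png

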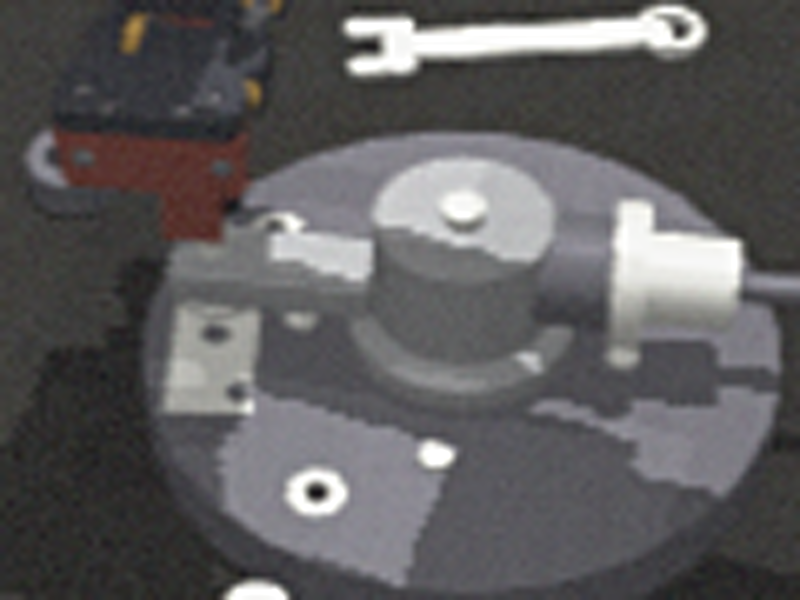

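The stop hole at (215,333) is still ahead of the arm's edge, and the last hole is at (317,492). I lower the tip until it touches.

```bash
python3 -m crank '[{"delta_pos":[0,0,-0.0005],"turn":[0,0,0],"grip":-1},{"delta_pos":[0,0,0],"turn":[0,0,0],"grip":-1}]'
python3 -m crank '[{"delta_pos":[0,0,-0.0005],"turn":[0,0,0],"grip":-1},{"delta_pos":[0,0,0],"turn":[0,0,0],"grip":-1}]'
```

```text
time: 7.85
position: [0.651, -0.0491, 0.0907]
orientation: [[-1.0, -0.004, 0.003], [-0.004, 1.0, 0.001], [-0.003, 0.001, -1.0]]
force: [7.1, 5.3, -8.7]
gripper_width: 0.316
gripper_force: 30.0
time: 8.05
position: [0.651, -0.0491, 0.0906]
orientation: [[-1.0, -0.004, 0.003], [-0.004, 1.0, 0.001], [-0.003, 0.001, -1.0]]
force: [5.5, 5.8, -4.4]
gripper_width: 0.311
gripper_force: 30.0
```

Touching: the load moves onto the plate. I loosen to a cage and push gently, feeling for the drop.

```bash
python3 -m crank '[{"delta_pos":[0,0,0],"turn":[0,0,0],"grip":-0.3},{"delta_pos":[0,0,0],"turn":[0,0,0],"grip":-0.28},{"delta_pos":[0,0,0],"turn":[0,0,0],"grip":-0.28}]'
python3 -m crank '[{"delta_pos":[0,0.001,0],"turn":[0,0,0.008],"grip":-0.28},{"delta_pos":[0,0.001,0],"turn":[0,0,0.008],"grip":-0.28},{"delta_pos":[0,0.001,0],"turn":[0,0,0.008],"grip":-0.28},{"delta_pos":[0,0.001,0],"turn":[0,0,0.008],"grip":-0.28}]'
python3 -m crank '[{"delta_pos":[0,0.0008,0],"turn":[0,0,0.008],"grip":-0.28},{"delta_pos":[0,0.0008,0],"turn":[0,0,0.008],"grip":-0.28},{"delta_pos":[0,0.0008,0],"turn":[0,0,0.008],"grip":-0.28}]'
```

```text
time: 8.35
position: [0.6491, -0.0504, 0.0902]
orientation: [[-1.0, -0.005, -0.0], [-0.005, 1.0, -0.001], [0.0, -0.001, -1.0]]
force: [-0.5, 0.3, 0.9]
gripper_width: 0.358
gripper_force: 0.0
time: 8.75
position: [0.6492, -0.0468, 0.0896]
orientation: [[-0.999, -0.038, -0.0], [-0.038, 0.999, -0.002], [0.0, -0.002, -1.0]]
force: [-1.6, -5.8, 0.8]
gripper_width: 0.362
gripper_force: 2.8
time: 9.05
position: [0.649, -0.0454, 0.0896]
orientation: [[-0.998, -0.062, -0.001], [-0.062, 0.998, -0.003], [0.001, -0.003, -1.0]]
force: [-0.9, -8.2, 0.0]
gripper_width: 0.358
gripper_force: 3.9
```

```bash
python3 -m crank '[{"delta_pos":[0,0.0008,0],"turn":[0,0,0.008],"grip":-0.28},{"delta_pos":[0,0.0008,0],"turn":[0,0,0.008],"grip":-0.28},{"delta_pos":[0,0.0008,0],"turn":[0,0,0.008],"grip":-0.28}]'
python3 -m crank '[{"delta_pos":[0,0.0007,0],"turn":[0,0,0.007],"grip":-0.28},{"delta_pos":[0,0.0007,0],"turn":[0,0,0.007],"grip":-0.28}]'
```

```text
time: 9.35
position: [0.649, -0.0429, 0.0896]
orientation: [[-0.996, -0.086, -0.001], [-0.086, 0.996, -0.003], [0.001, -0.003, -1.0]]
force: [-2.1, -5.9, -0.5]
gripper_width: 0.358
gripper_force: 3.1
time: 9.55
position: [0.6489, -0.0413, 0.0894]
orientation: [[-0.995, -0.099, -0.001], [-0.099, 0.995, -0.002], [0.001, -0.002, -1.0]]
force: [-0.9, -6.0, -1.6]
gripper_width: 0.361
gripper_force: 3.2
```

```bash
python3 -m crank '[{"delta_pos":[0,0.0007,0],"turn":[0,0,0.007],"grip":-0.28},{"delta_pos":[0,0.0007,0],"turn":[0,0,0.007],"grip":-0.28}]'
python3 -m crank '[{"delta_pos":[0,0.0007,0],"turn":[0,0,0.007],"grip":-0.28},{"delta_pos":[0,0.0007,0],"turn":[0,0,0.007],"grip":-0.28}]'
python3 -m crank '[{"delta_pos":[0,0.0007,0],"turn":[0,0,0.007],"grip":-0.28}]'
```

```text
time: 9.75
position: [0.6489, -0.0395, 0.0891]
orientation: [[-0.994, -0.113, -0.001], [-0.113, 0.994, -0.002], [0.001, -0.001, -1.0]]
force: [-0.5, -5.2, -3.8]
gripper_width: 0.365
gripper_force: 2.3
time: 9.95
position: [0.6492, -0.0368, 0.0895]
orientation: [[-0.992, -0.127, -0.0], [-0.127, 0.992, 0.0], [0.0, 0.0, -1.0]]
force: [0.8, -1.9, -1.8]
gripper_width: 0.36
gripper_force: 1.0
time: 10.05
position: [0.6493, -0.0359, 0.0896]
orientation: [[-0.991, -0.134, -0.0], [-0.134, 0.991, 0.0], [0.0, 0.0, -1.0]]
force: [-0.9, -3.3, -1.1]
gripper_width: 0.361
gripper_force: 1.0
```

```bash
python3 - <<'E'
from h import *
c=shot("side","pics/s3.png")
b=cv2.resize(c["image"][170:260,230:350],(800,600),interpolation=cv2.INTER_CUBIC);cv2.imwrite("pics/c5.png",b[:,:,::-1])
E
```

```text
(no output)
```

View pics/c5.png

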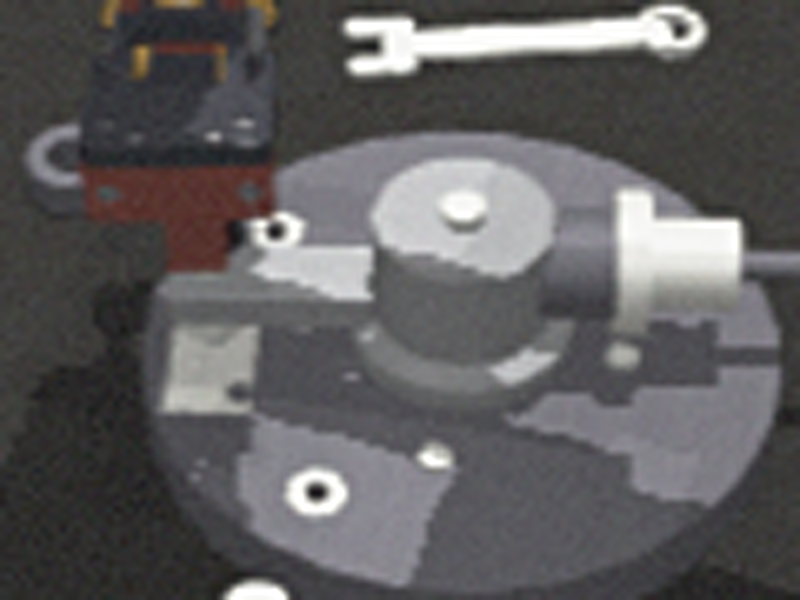

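The arm's edge (now at row 330) covers the hole, which was at (215,333), and the drag has fallen off. I nudge on to feel whether the pin is locked.

```bash
python3 -m crank '[{"delta_pos":[0,0.0007,0],"turn":[0,0,0],"grip":-0.28},{"delta_pos":[0,0,0],"turn":[0,0,0],"grip":-0.28}]'
python3 -m crank '[{"delta_pos":[0,0.0007,0],"turn":[0,0,0],"grip":-0.28},{"delta_pos":[0,0,0],"turn":[0,0,0],"grip":-0.28}]'
```

```text
time: 10.3
position: [0.6494, -0.0353, 0.0897]
orientation: [[-0.991, -0.134, 0.0], [-0.134, 0.991, 0.0], [-0.0, 0.0, -1.0]]
force: [-0.8, -1.1, -1.3]
gripper_width: 0.359
gripper_force: 0.6
time: 10.5
position: [0.6495, -0.0348, 0.0897]
orientation: [[-0.991, -0.133, 0.0], [-0.133, 0.991, -0.0], [-0.0, -0.0, -1.0]]
force: [-1.1, -2.2, -1.1]
gripper_width: 0.361
gripper_force: 0.8
```

```bash
python3 -m crank '[{"delta_pos":[0,0.0007,0],"turn":[0,0,0],"grip":-0.28},{"delta_pos":[0,0,0],"turn":[0,0,0],"grip":-0.28}]'
python3 -m crank '[{"delta_pos":[0,0.0007,0],"turn":[0,0,0],"grip":-0.28},{"delta_pos":[0,0,0],"turn":[0,0,0],"grip":-0.28}]'
```

```text
time: 10.7
position: [0.6495, -0.0346, 0.0897]
orientation: [[-0.991, -0.134, 0.0], [-0.134, 0.991, -0.001], [-0.0, -0.001, -1.0]]
force: [-0.5, -3.6, 0.1]
gripper_width: 0.36
gripper_force: 2.0
time: 10.9
position: [0.6495, -0.0345, 0.0897]
orientation: [[-0.991, -0.134, 0.0], [-0.134, 0.991, -0.002], [0.0, -0.002, -1.0]]
force: [-0.2, -5.7, -0.9]
gripper_width: 0.361
gripper_force: 3.1
```

Locked: the force rises with no motion. I back off, open, rise and check the knob's height.

```bash
python3 -m crank '[{"delta_pos":[0,-0.001,0],"turn":[0,0,0],"grip":-0.28},{"delta_pos":[0,-0.0015,0],"turn":[0,0,0],"grip":-0.2},{"delta_pos":[0,0,0],"turn":[0,0,0],"grip":0.2},{"delta_pos":[0,0,0],"turn":[0,0,0],"grip":0.4},{"delta_pos":[0,0,0.01],"turn":[0,0,0],"grip":0.4},{"delta_pos":[0,0,0.03],"turn":[0,0,0],"grip":0.4},{"delta_pos":[0,0,0.04],"turn":[0,0,0],"grip":0.4},{"delta_pos":[0,0,0.04],"turn":[0,0,0],"grip":0.4},{"delta_pos":[0,0,0.02],"turn":[0,0,0],"grip":0.4},{"delta_pos":[0,0,0],"turn":[0,0,0],"grip":0.4}]'
python3 - <<'E'
from h import *
c=shot("side","pics/s4.png")
b=cv2.resize(c["image"][170:260,230:350],(800,600),interpolation=cv2.INTER_CUBIC);cv2.imwrite("pics/c6.png",b[:,:,::-1])
th=np.radians(5.6)
k=np.array([.5486+.1*np.cos(th),-.0495+.1*np.sin(th),0])
for z in(.083,.095,.111,.123):
    u=proj(c,k+[0,0,z]); print(z,u,(u-[230,170])*6.667)
E
```

```text
time: 11.9
position: [0.6519, -0.0361, 0.2345]
orientation: [[-0.991, -0.134, 0.008], [-0.134, 0.991, -0.001], [-0.008, -0.002, -1.0]]
force: [0.3, 0.9, 0.0]
gripper_width: 0.699
gripper_force: 0.0
0.083 [260.3358488  204.69053957] [202.24910393 231.28182731]
0.095 [260.10417087 201.34921091] [200.70450719 209.00518914]
0.111 [259.7892213  196.80691362] [198.60473842 178.72169308]
0.123 [259.54834703 193.3329525 ] [196.99882964 155.56079435]
```

View pics/c6.png

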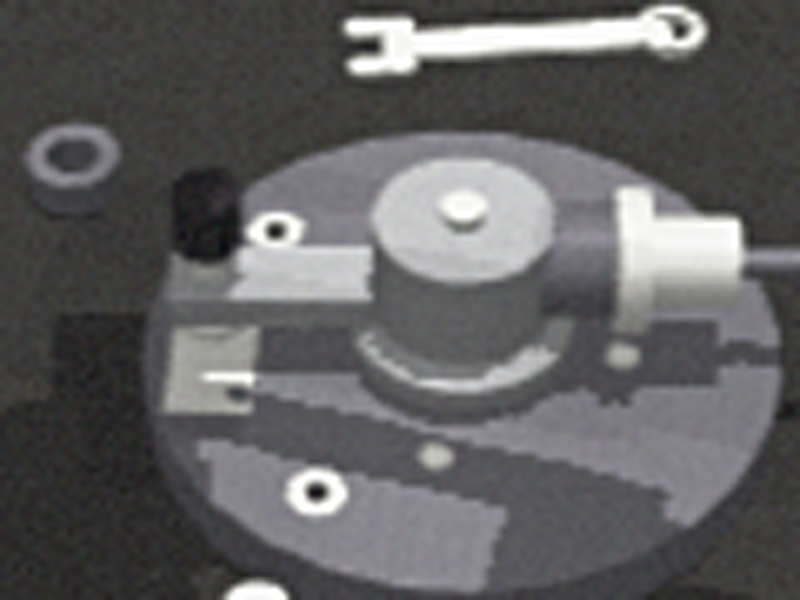

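The knob now spans rows 165–262, which fits home and not raised (about 133–231). The nut, wrench and other bystanders have not moved. One numeric check against the starting picture.

```bash
python3 - <<'E'
from h import *
for f,th in(("side0",-32.3),("s4",5.7)):
    c=np.load(f"pics/{f}.npz");t=np.radians(th)
    k=np.array([.5486+.1*np.cos(t),-.0495+.1*np.sin(t),.097]);u=proj(c,k)
    x,y=np.round(u).astype(int)
    m=np.zeros((420,560),np.uint8);m[y-12:y+13,x-9:x+10]=(c["image"].max(2)<38)[y-12:y+13,x-9:x+10]
    n,l,s,ce=cv2.connectedComponentsWithStats(m);i=1+np.argmax(s[1:,4])
    print(f,u,ce[i],s[i],ce[i]-u, "px per 12mm:",u-proj(c,k+[0,0,.012]))
E
```

```text
side0 [269.32212382 185.45241955] [270.10416667 188.875     ] [266 185  10   8  48] [0.78204285 3.42258045] px per 12mm: [0.15201378 3.38676183]
s4 [260.06078907 200.832606  ] [259.74285714 202.64285714] [256 196   9  13  70] [-0.31793193  1.81025115] px per 12mm: [0.23627553 3.40672302]
```

The knob's lower edge sits 7.5 px below its predicted centre at the start and 8.2 px now; one raised by 12 mm would be about 4 px. The pin is home.

```bash
python3 -c "
from station import r
print(r.finish_job())"
```

```text
the job is handed in; nothing more can be done
None
```

The job is handed in: the pin was drawn, swung about 38° to the stop plate's hole and dropped there, and the knob is released. The nudge test locked and the knob height looks home. No verdict came back.

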